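# Load a backplane solder frame and lay on the hold-down bar

### The arm

A 6-joint arm with a two-finger parallel gripper is mounted at the origin on a cart in front of the work surface, level with it; the furniture and walls round the work are solid. World frame = base frame: x ahead of the robot, y to its left, z up, the work surface at z = 0. Lengths are in mm, angles in rad, forces in N, time in s.
With the tool pointing down it reaches from about 300 to 750 mm from the base axis. Payload 8.5 kg.
Tool frame: the origin (TCP) lies on the mounting face of the last link; the fingertips stand 173 mm ahead of it and the grasp point (between the pads) lies 155 mm ahead of it; z points along the fingers, y is the line along which they close (so a half turn about z gives the same grasp; the last joint's range is limited). The gripper opens to 85 mm and grips with 20 to 120 N. Pads are 22 mm wide; open, the fingers measure 114 mm over their backs; the gripper's body (76 mm by 85 mm) begins 54 mm behind the grasp point. The pads swing forward as they close: fully open they stand 13 mm farther back than shut.
Start: joints at [-1.366, 0.381, 1.297, -0, 1.464, -0.215], TCP at [224.16, -502.229, 404.722] pointing down, gripper open.
Joint ranges: [-3.11, 3.11], [-0.89, 2.33], [0.22, 2.48], [-1.42, 4.56], [0.17, 2.85], [-2.88, 2.88]. Speed limits (rad/s): [2.39, 2.39, 3.14, 3.14, 3.14, 3.14].

### API

Orientations are given as a rotation vector (axis times angle).
In Python, from plant import robot, get_image, look_for, regions_of, mark_of gives the robot as it stands.
- The arm moves only by the tool apply_moves, never from a script. Its argument "rows" is one flat list of numbers, 7 for each row, row after row: the turn, a rotation vector about the tool's x, y, z in degrees, then the shift along the tool's x, y, z in mm, then the opening, from 0 (shut) to 1 (fully open). A call has 1 to 5 rows; each row shifts and turns the commanded pose from where the row before left it, along the tool's axes as they then stand; what a row does not reach is not made up. A row lasts 1/8 s, in which the tool goes at most 62.5 mm and 10.7 degrees, less where a joint would pass 70% of its speed; a pose out of reach is approached as far as the arm can. A call with a gripper value outside its range is refused whole. The fingers move at their own pace and stop on an object; "force" is the grip in N (left out, the last holds). Time passes only in rows, so rows that do not move let the fingers close. It gives the time, the measured TCP pose, the force, the opening and the grip force at its end, in the units of the state.
- robot.get_obs(): the state, without advancing time (a new reading comes with each control period).
- get_image(name): name is "side" or "top" or "wrist"; returns a dict with "pixels" (384x512x3 uint8, blue, green, red), "camera_matrix" (3x3 intrinsics, pixels), "R" (3x3) and "t" (3): a world point X has camera coordinates R X + t. Camera axes: x right, y down, z forward; pixel columns grow to the right and rows downward; lengths in mm; the calibration is good to about 2 mm. A picture is of the moment at which its call begins. There is no depth.
- robot.sign_off(): hands the job in; it is judged then, once.
Trained networks look in a picture, given as the dict that the camera call returned (one of the last four; its "shot" number tells which), for a name from the list of things; names that differ only in an ending like _2 or _b are one class to them, and where a whole thing is asked for, a point or a joint stands for the part that bears it (a point fixed in the world has none). Each returns a list of dicts, best first, with "confidence" (0 to 1); they miss things now and then, are a little off and sometimes report something else, mostly with a low value. They report only what shows in the picture. A call takes as long as a camera call. They do not tell look-alikes from the thing itself.
- look_for(picture, name): "position" ([column, row] in pixels, amid what is visible of it).
- regions_of(picture, name): "pixels" (384x512 bool, what is visible of it) and "position" ([column, row] in pixels, amid what is visible of it).
- mark_of(picture, name): "position" ([column, row] in pixels: a listed point, or the origin of a listed thing).
The state is a dict: "time_s": time; "joint_positions": joint angles; "joint_vel": joint speeds; "joint_efforts": joint torques, N m; "eef_pos": TCP position; "tool_rot": TCP orientation; "wrist_force": force on the tool from outside, world axes, zero at the start; "ft_torque": the same for the moment, N m; "finger_gap": opening from 0.0 (shut) to 1.0 (fully open); "grasp_force": force on a finger pad.
Only numpy, scipy, OpenCV 4.12 (cv2) and the standard library are available. Lean on these libraries where they do the work, as an engineer would, in place of code of your own. Each camera call takes 0.05 s, during which the arm holds its last target. There are 200 camera calls.

### The job

Load the solder frame on the blue mat: put the two long ivory connectors and the short ivory one into the places on the green board whose end guides match their lengths, each lying flat on the board. When all three are in, lay the hold-down bar across them with its ends in the two forks of the frame, so that it keeps them down for soldering. Leave the two grey connectors where they lie; they belong to another job.

Things in the scene. Friction and masses are not known exactly. Their poses are not given: they have to be found in the camera images.
- ivory_long_a: Long ivory board connector on the mat, 103 mm long over its low end flanges (95 mm body), 11 mm wide, 12 mm tall, three rows of small holes on top. Origin at the centre of its underside; x along its length, y across, z up. About 25 g. Grip it across its width near the middle. Either way round is right.
- ivory_long_b: The other long ivory connector, same part and axes as ivory_long_a; the two are interchangeable.
- ivory_short: Short ivory board connector on the mat, 62 mm long over its low end flanges (45 mm body), 11 mm wide, 12 mm tall. Origin at the centre of its underside; x along its length, y across, z up. 12 to 20 g. Grip it across its width in the middle. Either way round is right.
- grey_long: Long dark-grey connector, same size, shape and axes as the long ivory ones, for another job: stays where it lies.
- grey_short: Short dark-grey connector, same size, shape and axes as the short ivory one, for another job: stays where it lies.
- holddown_bar: Hold-down bar: steel, 184 x 14 x 8 mm, with a red bridge grip over its middle: 60 mm long (along the bar), 18 mm wide, 26 to 40 mm above the bar's underside; pinch it across the 18 mm. Origin at the centre of the underside; y along the bar, x across, z up. 140 to 280 g. Either way round is right.
- frame: Solder frame (fixed), base 156 x 204 x 8 mm, green board on it. Origin: centre of its underside, on the 2 mm mat; x along the connectors, y from fork to fork, z up. Forks for the bar at y +-85 mm (inner faces +-80): gap 20 mm, from 28 mm up flaring 8 mm a side, top 40 mm up. Bar's place: along y, centred over the origin; on the three connectors its underside is 22.6 mm up (fork pads 19 mm up).
- nest_long_a: Place for a long connector on the green board: gold holes, a fixed black guide at each end. Guides are 18 mm apart across and 112 mm along; from 5 mm up they flare 7 mm outward, top 18 mm up. Middle 78 mm open for the fingers. Origin: centre, on the board, 12.4 mm over the bench; x along the connector, y across, z up. The three places lie 42 mm apart, in changing order.
- nest_long_b: The other place for a long connector, same make and axes as nest_long_a.
- nest_short: Place for the short connector on the green board: like nest_long_a but 73 mm long between its guides, with the same width and flare; the middle 45 mm are open for the fingers. Origin: centre, on the board's surface; x along the connector, y across, z up.
Not all that is in view belongs to the job. What is shaped like the ivory_long_a but purple is not meant.

How it is judged:
By the outcome, as a careful person would: the job done as asked, in the order asked, and still so for the second after the job is handed in, with the robot touching nothing.
It also fails if it takes over 96 s, if anything falls off the work surface, if the arm or the gripper's body presses on something with over 40 N, if the wrist force passes 120 N, or if a joint passes its speed limit or range.

## Working session

There is one attempt and no reset: what is moved stays moved. The work goes in short steps, Python scripts to look and compute and a tool call to move; the robot and the scene stay as the last step left them, time stands still between calls to the robot, and variables do not carry over. Pictures are saved under pics/ and viewed, at most 14 in all, crops included, and the job is handed in when it is done.

Besides the shell and the picture viewer there is one more tool, called as name(argument=value, ...), one argument or row to a line, values as JSON. apply_moves: Moves the arm, as the interface text tells. Its arguments: {"type":"object","properties":{"rows":{"type":"array"},"force":{"type":"number"}},"required":["rows"]}

```bash
ls; mkdir -p pics; cat > a.py <<'E'
from plant import robot, get_image, look_for, regions_of, mark_of
import cv2, numpy as np
o=robot.get_obs(); print(o)
for n in ("top","side"):
    p=get_image(n); cv2.imwrite(f"pics/{n}0.png",p["pixels"])
    print(n,p["camera_matrix"].round(1).tolist(),p["R"].round(3).tolist(),p["t"].round(1).tolist())
    for k in ["ivory_long_a","ivory_short","grey_long","grey_short","holddown_bar","frame","nest_long_a","nest_short"]:
        print(k,[(np.round(d["position"]).astype(int).tolist(),round(d["confidence"],2)) for d in mark_of(p,k)])
E
python3 a.py
```

```text
pics
{'time_s': 0.0, 'joint_positions': array([-1.36628994e+00,  3.81186143e-01,  1.29830512e+00,  4.05586603e-06,
        1.46357654e+00, -2.15294380e-01]), 'joint_vel': array([ 0.0004998 ,  0.00127086,  0.00103622,  0.00236037,  0.0023411 ,
       -0.00031672]), 'joint_efforts': array([-1.74404704e-03, -4.48463953e+01, -2.31279355e+01, -2.46680638e-04,
        4.79955459e-03,  1.86593917e-05]), 'eef_pos': array([ 224.15758275, -502.18714666,  404.10191953]), 'tool_rot': array([-3.07119738e+00, -6.54281978e-01, -1.88235619e-05]), 'wrist_force': array([ 0.57434706, -1.17406373, -0.13256406]), 'ft_torque': array([ 0.01024883, -0.02145573, -0.04298737]), 'grasp_force': 0.0, 'finger_gap': 0.9969249364861679}
top [[350.3, 0.0, 257.8], [0.0, 350.3, 193.5], [0.0, 0.0, 1.0]] [[-0.002, -1.0, -0.003], [-0.997, 0.002, -0.071], [0.071, 0.003, -0.997]] [-133.7, 481.6, 966.4]
ivory_long_a [([244, 150], 0.66), ([387, 254], 0.62), ([251, 209], 0.58)]
ivory_short [([268, 149], 0.62), ([223, 204], 0.5)]
grey_long [([275, 213], 0.65)]
grey_short [([268, 148], 0.54)]
holddown_bar [([315, 188], 0.93), ([242, 152], 0.46)]
frame [([165, 166], 0.56)]
nest_long_a [([150, 163], 0.65), ([162, 164], 0.6)]
nest_short [([274, 214], 0.6), ([179, 163], 0.54)]
side [[455.1, 0.0, 254.8], [0.0, 455.1, 188.0], [0.0, 0.0, 1.0]] [[0.825, -0.565, 0.013], [-0.225, -0.35, -0.91], [0.518, 0.748, -0.415]] [-469.0, 106.9, 1129.6]
ivory_long_a [([294, 290], 0.75), ([238, 204], 0.67), ([282, 188], 0.57), ([231, 191], 0.22)]
ivory_short [([232, 192], 0.45)]
grey_long [([253, 218], 0.53)]
grey_short [([301, 195], 0.58), ([254, 217], 0.28)]
holddown_bar [([241, 204], 0.63), ([295, 226], 0.58)]
frame [([233, 168], 0.88)]
nest_long_a [([231, 167], 0.56), ([224, 163], 0.37)]
nest_short [([241, 170], 0.48)]
```

```bash
python3 -c "
import cv2
a=cv2.imread('pics/top0.png')[110:290,110:430];cv2.imwrite('pics/top0c.png',cv2.resize(a,(800,450),interpolation=2))
a=cv2.imread('pics/side0.png')[120:320,170:400];cv2.imwrite('pics/side0c.png',cv2.resize(a,(690,600),interpolation=2))
"
```

```text
(no output)
```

View pics/top0c.png

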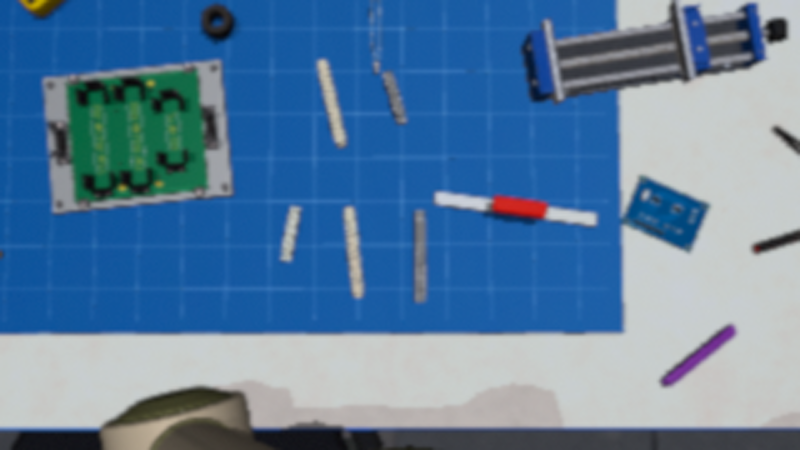

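View pics/side0c.png

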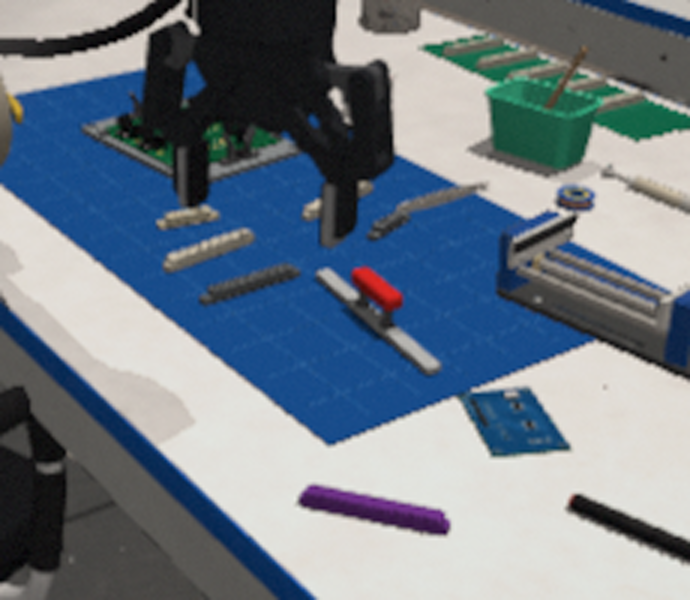

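The top crop shows four ivory/grey groups, in full-image pixels:

- Long ivory connectors at about (242,151) and (251,211).
- Short ivory connector at (226,204).
- Grey connectors at (268,149) and (278,212), to be left alone.
- Bar at (316,193).
- Frame at (165,166). The left and middle nests are long and the right one is short.
- The purple look-alike at (389,252) is off the mat.

Next I'll measure their poses.

```bash
cat > h.py <<'E'
from plant import robot, get_image, look_for, regions_of, mark_of
import cv2, numpy as np
from scipy.spatial.transform import Rotation as Ro
def unproj(p,uv,z):
    K,R,t=p["camera_matrix"],np.array(p["R"]),np.array(p["t"])
    uv=np.atleast_2d(uv).astype(float)
    d=(np.linalg.inv(K)@np.c_[uv,np.ones(len(uv))].T).T@R
    c=-R.T@t
    return c[:2]+d[:,:2]*((z-c[2])/d[:,2])[:,None]
def proj(p,X):
    q=(np.array(p["R"])@np.atleast_2d(X).T).T+p["t"]; q=q@np.array(p["camera_matrix"]).T
    return q[:,:2]/q[:,2:]
def rect(p,mask,z):
    "centre, size, angle(deg) of long axis, in the plane z"
    c=max(cv2.findContours(mask.astype(np.uint8),cv2.RETR_EXTERNAL,cv2.CHAIN_APPROX_NONE)[0],key=cv2.contourArea)
    w=unproj(p,c[:,0,:],z).astype(np.float32)
    b=cv2.boxPoints(cv2.minAreaRect(w)); e=[b[1]-b[0],b[2]-b[1]]
    l=max(e,key=np.linalg.norm); a=np.degrees(np.arctan2(l[1],l[0]))
    return b.mean(0).round(1).tolist(),sorted([round(float(np.linalg.norm(x)),1) for x in e]),round(float((a+90)%180-90),1)
def tool():
    o=robot.get_obs(); R=Ro.from_rotvec(o["tool_rot"]).as_matrix()
    return o,R
def report():
    o,R=tool()
    print("t",round(o["time_s"],2),"pos",o["eef_pos"].round(1).tolist(),"tool y dir deg",round(np.degrees(np.arctan2(R[1,1],R[0,1])),2),
     "gap",round(o["finger_gap"],3),"gf",round(o["grasp_force"],1),"F",o["wrist_force"].round(1).tolist(),"q6",round(o["joint_positions"][5],2))
def goto(x,y,ydir):
    "tool turn (deg about tool z) and then shift in tool axes after the turn"
    o,R=tool(); a=np.degrees(np.arctan2(R[1,1],R[0,1]))
    da=(ydir-a+90)%180-90
    turn=-da  # tool z down
    R2=Ro.from_euler("z",da,degrees=True).as_matrix()@R
    s=R2.T@np.array([x-o["eef_pos"][0],y-o["eef_pos"][1],0])
    print(f"to ({x:.1f},{y:.1f},{ydir:.1f}): turn z {turn:.1f}, then shift {s[0]:.1f} {s[1]:.1f}")
E
cat > b.py <<'E'
from h import *
report()
p=get_image("top")
for k,z in [("ivory_long_a",12),("ivory_short",12),("grey_long",12),("grey_short",12),("holddown_bar",10),("frame",10),("nest_long_a",12.4),("nest_short",12.4)]:
    for d in regions_of(p,k): print(k,np.round(d["position"]).astype(int).tolist(),round(d["confidence"],2),rect(p,d["pixels"],z))
w=get_image("wrist"); cv2.imwrite("pics/w0.png",w["pixels"])
print(np.array(w["camera_matrix"]).round(1).tolist(), (-w["R"].T@w["t"]).round(1), w["R"].round(2).tolist())
E
python3 b.py
```

```text
t 0.9 pos [224.2, -502.2, 404.7] tool y dir deg -65.95 gap 1.002 gf 0.0 F [-1.0, -0.3, 0.0] q6 -0.22
ivory_long_a [387, 252] 0.74 ([318.70001220703125, -498.79998779296875], [16.2, 96.5], -52.3)
ivory_long_a [251, 209] 0.73 ([434.1000061035156, -114.4000015258789], [12.7, 99.3], 6.6)
ivory_long_a [245, 150] 0.58 ([603.2999877929688, -90.0], [16.7, 100.5], 12.5)
ivory_long_a [141, 181] 0.22 ([507.0, 176.6999969482422], [12.7, 31.6], 54.7)
grey_long [276, 215] 0.62 ([425.3999938964844, -189.6999969482422], [8.4, 86.9], -0.3)
grey_short [268, 148] 0.5 ([609.0, -161.89999389648438], [12.7, 60.0], 14.9)
holddown_bar [323, 192] 0.83 ([485.6000061035156, -299.20001220703125], [18.1, 177.0], 80.2)
holddown_bar [274, 215] 0.27 ([429.70001220703125, -189.8000030517578], [8.5, 101.2], -0.3)
frame [168, 164] 0.56 ([566.5, 131.39999389648438], [155.7, 204.8], -84.3)
nest_long_a [157, 150] 0.56 ([620.9000244140625, 141.1999969482422], [28.9, 34.2], -89.0)
nest_long_a [249, 210] 0.54 ([433.8999938964844, -114.0999984741211], [10.9, 93.3], 5.7)
nest_long_a [145, 147] 0.49 ([616.7000122070312, 183.89999389648438], [26.0, 34.2], -88.9)
nest_short [175, 172] 0.56 ([536.0999755859375, 91.5999984741211], [20.0, 34.1], 89.9)
nest_short [315, 190] 0.54 ([484.8999938964844, -297.5], [20.0, 179.7], 81.7)
[[306.8, 0.0, 251.5], [0.0, 306.8, 196.0], [0.0, 0.0, 1.0]] [ 283.4 -475.3  372.5] [[0.41, -0.91, -0.0], [-0.88, -0.39, 0.26], [-0.24, -0.1, -0.97]]
```

View pics/w0.png

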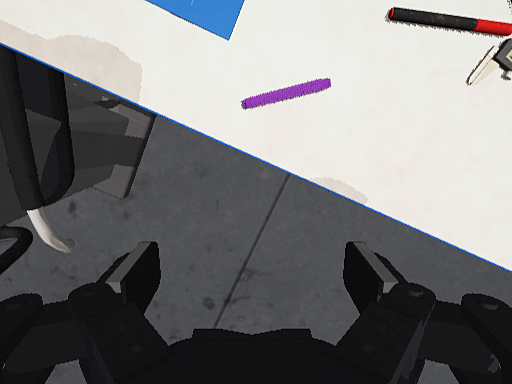

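apply_moves(
  rows=[0, 0, 9, 0, 0, 0, 1, 0, 0, 9, 0, 0, 0, 1, 0, 0, 0, 35, -42, 0, 1, 0, 0, 0, 35, -42, 0, 1, 0, 0, 0, 35, -42, 0, 1],
)

```text
time_s: 2.02
eef_pos: [315.9, -364.4, 404.8]
tool_rot: [3.137, 0.165, 0.0]
wrist_force: [2.0, -0.1, 0.0]
finger_gap: 1.004
grasp_force: 0.0
```

apply_moves(
  rows=[0, 0, 0, 35, -42, 0, 1, 0, 0, 0, 35, -42, 0, 1, 0, 0, 0, 35, -42, 0, 1, 0, 0, 0, 35, -42, 0, 1, 0, 0, 0, 35, -42, 0, 1],
)

```text
time_s: 2.65
eef_pos: [467.9, -136.9, 404.9]
tool_rot: [3.137, 0.166, 0.001]
wrist_force: [0.3, -0.3, -0.1]
finger_gap: 1.002
grasp_force: 0.0
```

apply_moves(
  rows=[0, 0, 0, 35, -42, 0, 0.4, 0, 0, 0, 35, -42, 0, 0.4, 0, 0, 0, 0, 0, 0, 0.4, 0, 0, 0, 0, 0, 0, 0.4],
)

```text
time_s: 3.15
eef_pos: [527.8, -47.8, 404.6]
tool_rot: [3.137, 0.166, -0.001]
wrist_force: [0.0, 0.6, 0.4]
finger_gap: 0.401
grasp_force: 0.0
```

```bash
cat > c.py <<'E'
from h import *
import sys
report()
p=get_image("wrist"); cv2.imwrite(sys.argv[1],p["pixels"])
np.savez(sys.argv[1]+".npz",K=p["camera_matrix"],R=p["R"],t=p["t"])
for k,z in [("ivory_long_a",10),("ivory_short",10),("grey_long",10),("grey_short",10),("holddown_bar",10),("frame",10),("nest_long_a",12.4),("nest_short",12.4)]:
    z0=12.4 if 'nest' in k else 2
    for d in mark_of(p,k): print("M",k,np.round(d["position"]).astype(int).tolist(),round(d["confidence"],2),unproj(p,d["position"],z0)[0].round(1))
    for d in regions_of(p,k): print("R",k,np.round(d["position"]).astype(int).tolist(),round(d["confidence"],2),rect(p,d["pixels"],z))
E
python3 c.py pics/w1.png
```

```text
t 3.15 pos [527.8, -47.8, 404.6] tool y dir deg -83.93 gap 0.401 gf 0.0 F [0.0, 0.6, 0.4] q6 1.15
M ivory_long_a [294, 107] 0.93 [604.8 -88.1]
M ivory_long_a [294, 242] 0.81 [ 438.1 -112.5]
R ivory_long_a [297, 221] 0.77 ([472.8999938964844, -109.19999694824219], [13.7, 31.8], 8.5)
R ivory_long_a [295, 105] 0.75 ([606.0999755859375, -88.69999694824219], [13.8, 100.5], 12.4)
M ivory_short [243, 223] 0.77 [456.4 -43.3]
M ivory_short [442, 223] 0.28 [ 483.4 -297. ]
R ivory_short [243, 225] 0.77 ([458.20001220703125, -42.79999923706055], [9.5, 59.6], -11.6)
M grey_long [354, 254] 0.84 [ 428.8 -192.8]
M grey_long [63, 119] 0.64 [563.2 179.1]
M grey_long [138, 118] 0.53 [573.2  91.8]
R grey_long [353, 248] 0.69 ([440.1000061035156, -188.3000030517578], [16.5, 90.6], 0.6)
R grey_long [449, 229] 0.46 ([481.6000061035156, -294.1000061035156], [24.8, 186.0], 81.3)
M grey_short [360, 110] 0.62 [ 609.1 -165.5]
M grey_short [103, 118] 0.62 [569.  132.3]
R grey_short [358, 106] 0.94 ([612.5999755859375, -160.0], [15.6, 61.5], 16.2)
M holddown_bar [440, 224] 0.71 [ 481.2 -294.2]
M holddown_bar [107, 118] 0.35 [569.1 127.7]
R holddown_bar [447, 226] 0.59 ([481.3999938964844, -294.29998779296875], [24.5, 185.5], 81.6)
M frame [106, 116] 0.81 [571. 129.]
R frame [106, 113] 0.97 ([568.5999755859375, 136.89999389648438], [154.9, 216.7], -83.9)
M nest_long_a [100, 116] 0.97 [571.  131.1]
M nest_long_a [61, 119] 0.95 [563.4 174.9]
R nest_long_a [87, 76] 0.62 ([621.2999877929688, 145.10000610351562], [26.2, 38.5], -85.8)
R nest_long_a [47, 77] 0.61 ([617.4000244140625, 187.8000030517578], [26.4, 40.3], -84.0)
M nest_short [141, 115] 0.95 [577.2  84.7]
R nest_short [126, 96] 0.74 ([607.0, 100.0999984741211], [23.0, 37.5], -84.0)
```

View pics/w1.png

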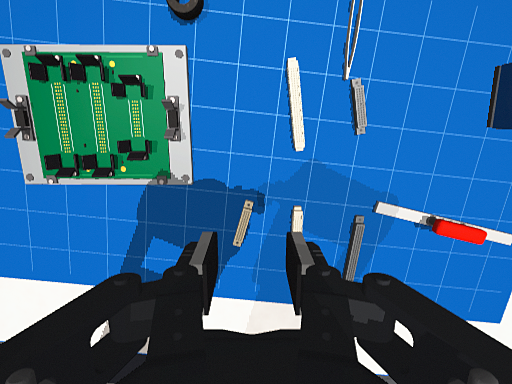

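```bash
python3 - <<'E'
from h import *
goto(604.5,-88.7,12.4-90)
a=cv2.imread("pics/w1.png")[40:270,220:390]; cv2.imwrite("pics/w1c.png",cv2.resize(a,None,fx=2.6,fy=2.6,interpolation=2))
E
```

```text
to (604.5,-88.7,-77.6): turn z -6.3, then shift 66.0 56.5
```

View pics/w1c.png

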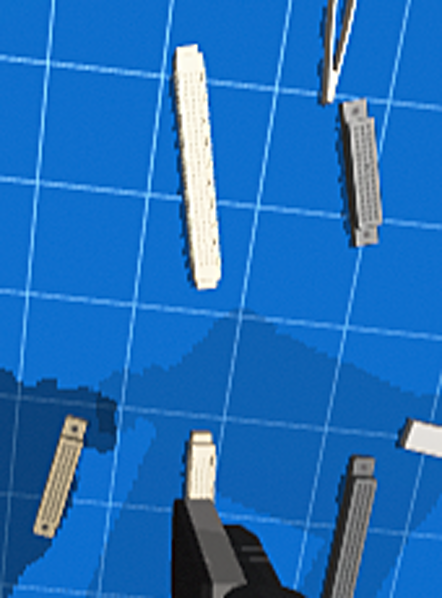

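Crop confirms: the ivory ones are long (295,105), long (297,240) and short (243,223, shaded). The grey ones are (358,106) and (354,250). I'll take the far long one first.

apply_moves(
  rows=[0, 0, -6.3, 0, 0, 0, 0.4, 0, 0, 0, 22, 19, 40, 0.4, 0, 0, 0, 22, 19, 40, 0.4, 0, 0, 0, 22, 18.5, 40, 0.4, 0, 0, 0, 0, 0, 50, 0.4],
)

```text
time_s: 4.62
eef_pos: [605.7, -89.7, 233.5]
tool_rot: [3.122, 0.337, 0.004]
wrist_force: [-0.5, 0.6, -0.0]
finger_gap: 0.398
grasp_force: 0.0
```

apply_moves(
  rows=[0, 0, 0, 0, 0, 0, 0.4, 0, 0, 0, 0, 0, 0, 0.4],
)

```text
time_s: 4.88
eef_pos: [604.9, -88.7, 236.7]
tool_rot: [3.122, 0.338, 0.004]
wrist_force: [1.1, -0.3, -0.4]
finger_gap: 0.403
grasp_force: 0.0
```

```bash
python3 c.py pics/w2.png | grep -E "^t|ivory_long"
```

```text
t 4.88 pos [604.9, -88.7, 236.7] tool y dir deg -77.64 gap 0.403 gf 0.0 F [1.1, -0.3, -0.4] q6 1.02
M ivory_long_a [250, 212] 0.81 [604.2 -87.8]
R ivory_long_a [252, 210] 0.76 ([606.9000244140625, -89.0999984741211], [12.8, 100.3], 13.2)
```

View pics/w2.png

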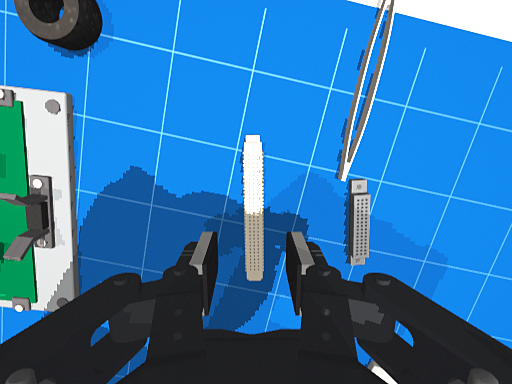

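Long connector is centred between the fingers at (252,210). Descending and gripping it.

apply_moves(
  rows=[0, 0, 0, 0, 0, 40, 0.4, 0, 0, 0, 0, 0, 20, 0.4, 0, 0, 0, 0, 0, 0, 0.4, 0, 0, 0, 0, 0, 0, 0, 0, 0, 0, 0, 0, 0, 0],
  force=40,
)

```text
time_s: 6.35
eef_pos: [604.9, -88.7, 175.9]
tool_rot: [3.123, 0.338, 0.003]
wrist_force: [-1.0, 1.6, 8.4]
finger_gap: 0.117
grasp_force: 42.2
```

apply_moves(
  rows=[0, 0, 0, 0, 0, 0, 0, 0, 0, 0, 0, 0, 0, 0],
)

```text
time_s: 6.6
eef_pos: [604.9, -88.7, 175.9]
tool_rot: [3.123, 0.338, 0.004]
wrist_force: [-0.9, 0.3, 8.3]
finger_gap: 0.118
grasp_force: 42.2
```

apply_moves(
  rows=[0, 0, 0, 0, 0, -15, 0, 0, 0, 0, 0, 0, -45, 0, 0, 0, 0, 0, 0, -60, 0, 0, 0, 0, 0, 0, -40, 0, 0, 0, 6.3, 0, 0, 0, 0],
)

```text
time_s: 7.22
eef_pos: [604.4, -88.7, 339.2]
tool_rot: [3.135, 0.162, 0.011]
wrist_force: [-0.8, 0.3, -0.5]
finger_gap: 0.114
grasp_force: 39.6
```

```bash
python3 -c "
from h import *
report(); goto(555,131,5.9-90)"
```

```text
t 7.22 pos [604.4, -88.7, 339.2] tool y dir deg -84.08 gap 0.114 gf 39.6 F [-0.8, 0.3, -0.5] q6 1.13
to (555.0,131.0,-84.1): turn z 0.0, then shift -26.6 -223.6
```

apply_moves(
  rows=[0, 0, 0, -6.6, -56, 0, 0, 0, 0, 0, -6.6, -56, 0, 0, 0, 0, 0, -6.6, -56, 0, 0, 0, 0, 0, -6.6, -56, 0, 0, 0, 0, 0, 0, 0, 0, 0],
)

```text
time_s: 7.85
eef_pos: [553.3, 134.4, 335.5]
tool_rot: [-3.136, -0.173, -0.0]
wrist_force: [-0.1, 0.7, -0.0]
finger_gap: 0.114
grasp_force: 39.7
```

apply_moves(
  rows=[0, 0, 0, 0, 0, 0, 0, 0, 0, 0, 0, 0, 0, 0],
)

```text
time_s: 8.1
eef_pos: [555.0, 130.1, 334.8]
tool_rot: [3.137, 0.163, 0.0]
wrist_force: [0.4, 0.3, -0.5]
finger_gap: 0.119
grasp_force: 39.7
```

```bash
python3 c.py pics/w3.png | grep -E "^t|nest|frame"; python3 - <<'E'
E
```

```text
t 8.1 pos [555.0, 130.1, 334.8] tool y dir deg -84.04 gap 0.119 gf 39.7 F [0.4, 0.3, -0.5] q6 1.49
M frame [252, 168] 0.91 [567.6 131.6]
R frame [264, 148] 0.6 ([568.4000244140625, 132.3000030517578], [154.3, 202.0], -84.1)
M nest_long_a [212, 169] 0.92 [564.6 169.8]
R nest_long_a [207, 133] 0.82 ([616.7000122070312, 181.60000610351562], [27.3, 38.1], -84.1)
R nest_long_a [251, 105] 0.81 ([621.0999755859375, 137.8000030517578], [26.2, 37.7], -82.5)
M nest_short [296, 170] 0.95 [572.5  89.3]
R nest_short [307, 142] 0.69 ([607.2000122070312, 91.5999984741211], [24.6, 37.7], -84.1)
```

View pics/w3.png

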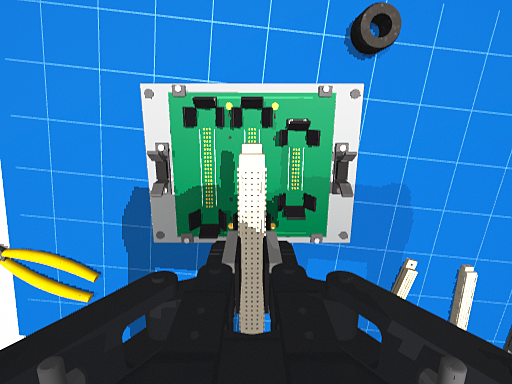

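```bash
python3 - <<'E'
from h import *
d=np.load("pics/w3.png.npz"); p=dict(camera_matrix=d["K"],R=d["R"],t=d["t"])
im=cv2.imread("pics/w3.png"); h=cv2.cvtColor(im,cv2.COLOR_BGR2HSV)
g=(h[...,0]>18)&(h[...,0]<36)&(h[...,1]>70)&(h[...,2]>90)
for u0,u1,v0,v1 in [(195,222,120,212),(284,306,140,195)]:
    v,u=np.nonzero(g[v0:v1,u0:u1]); w=unproj(p,np.c_[u+u0,v+v0],12.4)
    c=(w.min(0)+w.max(0))/2
    r=cv2.minAreaRect(w.astype(np.float32)); print(len(u),c.round(1),w.mean(0).round(1),r)
print(unproj(p,[[252,145],[250,335]],170))
E
```

```text
161 [564.5 174. ] [566. 174.] ((564.516357421875, 173.86483764648438), (76.35575103759766, 6.534929275512695), 6.079861164093018)
97 [573.7  90.4] [573.1  90.6] ((573.62890625, 90.72419738769531), (38.666988372802734, 6.52589750289917), 6.381806373596191)
[[606.64306034 135.76188671]
 [511.14300031 126.8238534 ]]
```

```bash
python3 -c "
from h import *
report(); goto(562.5,173.2,6.1-90)"
```

```text
t 8.95 pos [554.6, 131.3, 334.7] tool y dir deg -83.95 gap 0.115 gf 39.7 F [1.1, -0.5, 0.2] q6 1.49
to (562.5,173.2,-83.9): turn z -0.0, then shift 12.3 -40.9
```

apply_moves(
  rows=[0, 0, 0, 12.3, -41, 0, 0, 0, 0, 0, 0, 0, 50, 0, 0, 0, 0, 0, 0, 50, 0, 0, 0, 0, 0, 0, 15, 0, 0, 0, 0, 0, 0, 0, 0],
)

```text
time_s: 9.57
eef_pos: [562.9, 173.2, 219.9]
tool_rot: [3.137, 0.166, -0.001]
wrist_force: [0.1, -0.6, 0.5]
finger_gap: 0.115
grasp_force: 39.7
```

```bash
python3 -c "
from h import *
report(); goto(562.5,173.4,6.1-90)
p=get_image('wrist'); cv2.imwrite('pics/w4.png',p['pixels'])"
```

```text
t 9.57 pos [562.9, 173.2, 219.9] tool y dir deg -83.95 gap 0.115 gf 39.7 F [0.1, -0.6, 0.5] q6 1.56
to (562.5,173.4,-83.9): turn z -0.1, then shift -0.3 -0.2
```

View pics/w4.png

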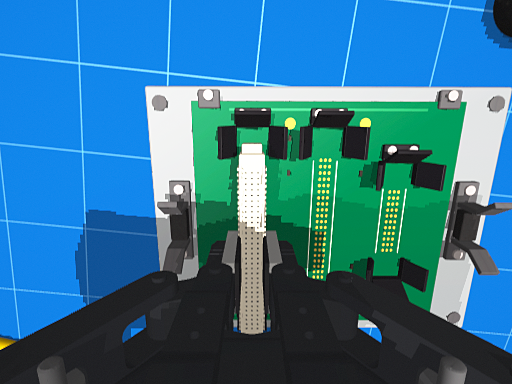

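The held connector at column 252 is centred between the left guides (235 and 270). Lowering, releasing and lifting off.

apply_moves(
  rows=[0, 0, 0, 0, 0, 20, 0, 0, 0, 0, 0, 0, 12.5, 0, 0, 0, 0, 0, 0, 0, 0, 0, 0, 0, 0, 0, 0, 0.3, 0, 0, 0, 0, 0, 0, 0.3],
)

```text
time_s: 10.25
eef_pos: [562.7, 173.3, 188.0]
tool_rot: [-3.137, -0.166, -0.002]
wrist_force: [-0.5, 0.8, 0.9]
finger_gap: 0.302
grasp_force: 0.0
```

apply_moves(
  rows=[0, 0, 0, 0, 0, 0, 0.3, 0, 0, 0, 0, 0, -30, 0.3, 0, 0, 0, 0, 0, -60, 0.3, 0, 0, 0, 0, 0, -60, 0.4, 0, 0, 0, 0, 0, 0, 0.4],
)

```text
time_s: 10.88
eef_pos: [562.6, 173.4, 342.3]
tool_rot: [-3.137, -0.166, -0.016]
wrist_force: [0.0, 0.2, -0.2]
finger_gap: 0.399
grasp_force: 0.0
```

```bash
python3 - <<'E'
from h import *
report(); goto(456,-42.5,-11.6-90); goto(436,-113,6.6-90); goto(450,-75,-90)
p=get_image('wrist'); cv2.imwrite('pics/w5.png',p['pixels'])
for d in regions_of(p,"ivory_long_a"): print(np.round(d["position"]),d["confidence"],rect(p,d["pixels"],22))
for d in mark_of(p,"ivory_long_a"): print(np.round(d["position"]),d["confidence"],unproj(p,d["position"],12.4))
E
```

```text
t 10.88 pos [562.6, 173.4, 342.3] tool y dir deg -83.94 gap 0.399 gf 0.0 F [0.0, 0.2, -0.2] q6 1.56
to (456.0,-42.5,-101.6): turn z 17.7, then shift -61.0 232.9
to (436.0,-113.0,-83.4): turn z -0.5, then shift -158.7 270.0
to (450.0,-75.0,-90.0): turn z 6.1, then shift -112.6 248.4
[494. 305.] 0.62 ([457.79998779296875, -98.0999984741211], [21.9, 78.3], 7.1)
[250. 185.] 0.59 ([564.4000244140625, 173.6999969482422], [13.3, 98.4], 7.1)
[250. 184.] 0.86 [[562.77125987 175.21340359]]
[486. 313.] 0.72 [[ 444.99400277 -100.47079019]]
```

First connector is in at (564.4,173.7), against a nest centre of (564.5,173.9). Going to the second long one.

apply_moves(
  rows=[0, 0, 0, -26.5, 45, 0, 0.4, 0, 0, 0, -26.5, 45, 0, 0.4, 0, 0, 0, -26.5, 45, 0, 0.4, 0, 0, 0, -26.5, 45, 0, 0.4, 0, 0, 0, -26.5, 45, 0, 0.4],
)

```text
time_s: 11.65
eef_pos: [453.5, -65.7, 335.9]
tool_rot: [-3.136, -0.166, 0.004]
wrist_force: [0.9, -0.4, 0.3]
finger_gap: 0.402
grasp_force: 0.0
```

apply_moves(
  rows=[0, 0, 0, -26.5, 45, 30, 0.4, 0, 0, 0, 0, 0, 50, 0.4, 0, 0, 0, 0, 0, 0, 0.4, 0, 0, 0, 0, 0, 0, 0.4],
)

```text
time_s: 12.15
eef_pos: [433.4, -111.7, 257.9]
tool_rot: [3.137, 0.167, 0.0]
wrist_force: [0.2, -0.8, -0.1]
finger_gap: 0.398
grasp_force: 0.0
```

```bash
cat > e.py <<'E'
from h import *
import sys
report()
p=get_image('wrist'); cv2.imwrite(sys.argv[2],p['pixels'])
for k in sys.argv[1].split(","):
  for d in regions_of(p,k): print("R",k,np.round(d["position"]),round(d["confidence"],2),rect(p,d["pixels"],10))
  for d in mark_of(p,k): print("M",k,np.round(d["position"]),round(d["confidence"],2),unproj(p,d["position"],2)[0].round(1))
E
python3 e.py ivory_long_a,ivory_short pics/w6.png
```

```text
t 12.15 pos [433.4, -111.7, 257.9] tool y dir deg -83.9 gap 0.398 gf 0.0 F [0.2, -0.8, -0.1] q6 0.95
R ivory_long_a [258. 197.] 0.58 ([437.0, -114.19999694824219], [13.6, 101.5], 6.1)
M ivory_long_a [254. 196.] 0.76 [ 438.  -112.4]
R ivory_short [164. 162.] 0.91 ([457.79998779296875, -43.79999923706055], [13.3, 61.2], -9.8)
M ivory_short [166. 161.] 0.9 [457.6 -45.3]
```

View pics/w6.png

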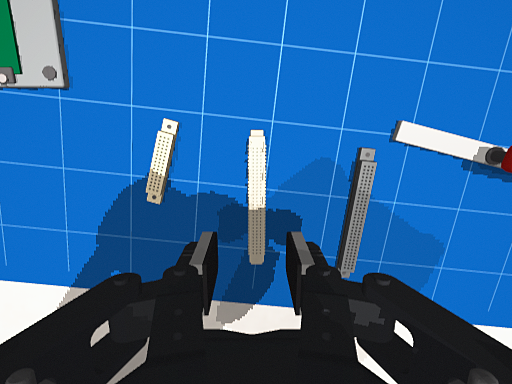

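Long ivory b is centred between the fingers at (257,197), with the grey one left outside at (360,210). Gripping.

apply_moves(
  rows=[0, 0, 0, 3.3, 2.8, 20, 0.4, 0, 0, 0, 0, 0, 40, 0.4, 0, 0, 0, 0, 0, 20, 0.4, 0, 0, 0, 0, 0, 0, 0.4, 0, 0, 0, 0, 0, 0, 0],
)

```text
time_s: 13.02
eef_pos: [436.7, -114.4, 178.2]
tool_rot: [3.136, 0.166, 0.002]
wrist_force: [0.8, -0.3, 0.5]
finger_gap: 0.199
grasp_force: 0.0
```

apply_moves(
  rows=[0, 0, 0, 0, 0, 0, 0, 0, 0, 0, 0, 0, 0, 0, 0, 0, 0, 0, 0, 0, 0],
)

```text
time_s: 13.4
eef_pos: [436.6, -114.4, 178.4]
tool_rot: [3.136, 0.166, 0.003]
wrist_force: [0.3, 1.9, 7.3]
finger_gap: 0.115
grasp_force: 40.5
```

```bash
python3 -c "
from h import *
report(); goto(569,132.0,6.1-90)"
```

```text
t 13.4 pos [436.6, -114.4, 178.4] tool y dir deg -83.94 gap 0.115 gf 40.5 F [0.3, 1.9, 7.3] q6 0.95
to (569.0,132.0,-83.9): turn z -0.0, then shift 157.8 -231.0
```

apply_moves(
  rows=[0, 0, 0, 0, 0, -15, 0, 0, 0, 0, 0, 0, -45, 0, 0, 0, 0, 0, 0, -45, 0, 0, 0, 0, 31.6, -46.2, 0, 0, 0, 0, 0, 31.6, -46.2, 0, 0],
)

```text
time_s: 14.02
eef_pos: [490.0, -14.9, 283.6]
tool_rot: [3.136, 0.163, 0.004]
wrist_force: [-0.2, -0.3, 0.2]
finger_gap: 0.114
grasp_force: 39.5
```

apply_moves(
  rows=[0, 0, 0, 31.6, -46.2, 0, 0, 0, 0, 0, 31.6, -46.2, 0, 0, 0, 0, 0, 31.6, -46.2, 0, 0, 0, 0, 0, 0, 0, 30, 0, 0, 0, 0, 0, 0, 0, 0],
)

```text
time_s: 14.65
eef_pos: [568.7, 132.4, 251.0]
tool_rot: [-3.137, -0.167, 0.006]
wrist_force: [0.2, -0.1, -0.3]
finger_gap: 0.115
grasp_force: 39.5
```

```bash
python3 -c "
from h import *
report(); goto(568.8,132.0,6.1-90)
p=get_image('wrist'); cv2.imwrite('pics/w7.png',p['pixels'])"
```

```text
t 14.65 pos [568.7, 132.4, 251.0] tool y dir deg -83.9 gap 0.115 gf 39.5 F [0.2, -0.1, -0.3] q6 1.49
to (568.8,132.0,-83.9): turn z 0.0, then shift 0.1 0.4
```

View pics/w7.png

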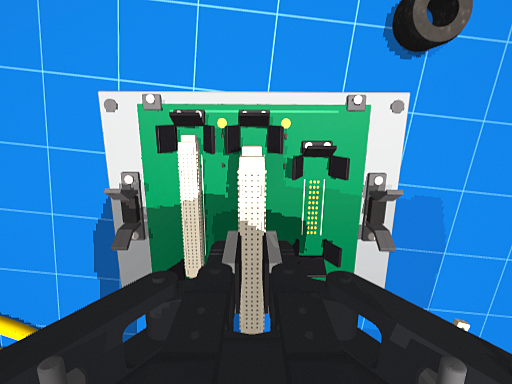

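The held connector (column 252) is over the middle long nest, with guides at 234 and 272. Connector a lies in the left nest at (190,205). Lowering 61 mm and releasing.

apply_moves(
  rows=[0, 0, 0, 0, 0, 40, 0, 0, 0, 0, 0, 0, 21, 0, 0, 0, 0, 0, 0, 0, 0, 0, 0, 0, 0, 0, 0, 0.28, 0, 0, 0, 0, 0, 0, 0.28],
)

```text
time_s: 15.32
eef_pos: [569.5, 131.8, 192.7]
tool_rot: [3.137, 0.165, 0.004]
wrist_force: [-0.2, 0.6, -0.2]
finger_gap: 0.28
grasp_force: 0.0
```

apply_moves(
  rows=[0, 0, 0, 0, 0, 0, 0.28, 0, 0, 0, 0, 0, -30, 0.28, 0, 0, 0, 0, 0, -60, 0.3, 0, 0, 0, 0, 0, -20, 0.4, 0, 0, 0, 0, 0, 0, 0.4],
)

```text
time_s: 15.95
eef_pos: [569.2, 132.0, 302.8]
tool_rot: [3.137, 0.166, 0.005]
wrist_force: [-0.7, -0.0, -1.4]
finger_gap: 0.401
grasp_force: 0.0
```

```bash
python3 e.py ivory_long_a pics/w8.png; python3 -c "
from h import *
goto(457,-44.2,-10.3-90)"
```

```text
t 15.95 pos [569.2, 132.0, 302.8] tool y dir deg -83.94 gap 0.401 gf 0.0 F [-0.7, -0.0, -1.4] q6 1.49
R ivory_long_a [252. 190.] 0.81 ([566.7000122070312, 131.8000030517578], [13.6, 105.9], 6.4)
R ivory_long_a [199. 186.] 0.77 ([566.5999755859375, 175.89999389648438], [14.4, 95.2], 5.8)
M ivory_long_a [203. 195.] 0.9 [559.7 175.7]
M ivory_long_a [251. 190.] 0.86 [568.7 133.4]
to (457.0,-44.2,-100.3): turn z 16.4, then shift -78.7 193.4
```

apply_moves(
  rows=[0, 0, 8.2, 0, 0, 0, 0.4, 0, 0, 8.2, 0, 0, 0, 0.4, 0, 0, 0, -19.5, 48.3, 0, 0.4, 0, 0, 0, -19.5, 48.3, 0, 0.4, 0, 0, 0, -19.5, 48.3, 0, 0.4],
)

```text
time_s: 16.73
eef_pos: [484.6, -1.1, 300.0]
tool_rot: [-3.129, 0.282, 0.004]
wrist_force: [0.6, -0.9, 0.6]
finger_gap: 0.401
grasp_force: 0.0
```

apply_moves(
  rows=[0, 0, 0, -19.5, 48.3, 0, 0.4, 0, 0, 0, 0, 0, 50, 0.4, 0, 0, 0, 0, 0, 0, 0.4, 0, 0, 0, 0, 0, 0, 0.4],
)

```text
time_s: 17.23
eef_pos: [458.3, -43.8, 251.7]
tool_rot: [-3.129, 0.282, 0.0]
wrist_force: [0.5, 0.2, 0.2]
finger_gap: 0.4
grasp_force: 0.0
```

```bash
python3 e.py ivory_short pics/w9.png; python3 -c "
from h import *
goto(457.5,-44.2,-10.3-90)"
```

```text
t 17.23 pos [458.3, -43.8, 251.7] tool y dir deg -100.3 gap 0.4 gf 0.0 F [0.5, 0.2, 0.2] q6 1.4
R ivory_short [253. 207.] 0.88 ([458.3999938964844, -43.29999923706055], [10.8, 61.2], -10.0)
M ivory_short [255. 207.] 0.76 [456.1 -45.2]
to (457.5,-44.2,-100.3): turn z 0.0, then shift -0.6 0.6
```

View pics/w9.png

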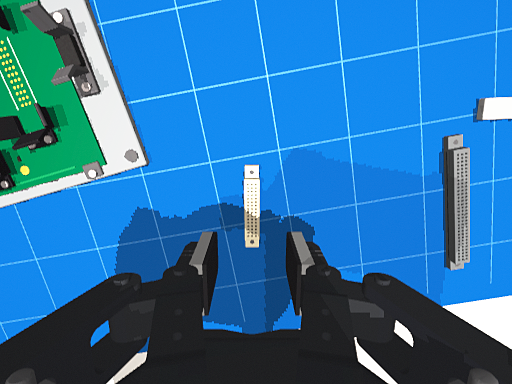

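The short ivory one is centred at (252,207) between the fingers. Gripping.

apply_moves(
  rows=[0, 0, 0, 0, 0, 40, 0.4, 0, 0, 0, 0, 0, 34, 0.4, 0, 0, 0, 0, 0, 0, 0.4, 0, 0, 0, 0, 0, 0, 0, 0, 0, 0, 0, 0, 0, 0],
)

```text
time_s: 18.0
eef_pos: [458.0, -44.0, 178.0]
tool_rot: [3.128, -0.283, 0.002]
wrist_force: [-0.6, 1.3, 3.8]
finger_gap: 0.109
grasp_force: 40.4
```

apply_moves(
  rows=[0, 0, 0, 0, 0, 0, 0, 0, 0, 0, 0, 0, 0, 0, 0, 0, 0, 0, 0, 0, 0],
)

```text
time_s: 18.38
eef_pos: [457.9, -44.0, 178.0]
tool_rot: [3.129, -0.283, 0.003]
wrist_force: [-1.3, 1.6, 6.2]
finger_gap: 0.114
grasp_force: 40.7
```

```bash
python3 -c "
from h import *
report(); goto(573.5,90.5,6.1-90)"
```

```text
t 18.38 pos [457.9, -44.0, 178.0] tool y dir deg -100.34 gap 0.114 gf 40.7 F [-1.3, 1.6, 6.2] q6 1.4
to (573.5,90.5,-83.9): turn z -16.4, then shift 129.2 -121.5
```

apply_moves(
  rows=[0, 0, 0, 0, 0, -15, 0, 0, 0, 0, 0, 0, -45, 0, 0, 0, 0, 0, 0, -45, 0, 0, 0, -8.2, 0, 0, 0, 0, 0, 0, -8.2, 0, 0, 0, 0],
)

```text
time_s: 19.0
eef_pos: [457.6, -44.0, 283.1]
tool_rot: [3.136, 0.173, 0.002]
wrist_force: [0.4, 0.4, -0.9]
finger_gap: 0.11
grasp_force: 39.8
```

apply_moves(
  rows=[0, 0, 0, 32.3, -30.4, 0, 0, 0, 0, 0, 32.3, -30.4, 0, 0, 0, 0, 0, 32.3, -30.4, 0, 0, 0, 0, 0, 32.3, -30.4, 0, 0, 0, 0, 0, 0, 0, 30, 0],
)

```text
time_s: 19.62
eef_pos: [574.9, 92.6, 253.5]
tool_rot: [3.137, 0.17, 0.009]
wrist_force: [0.1, -0.8, 0.1]
finger_gap: 0.115
grasp_force: 39.8
```

apply_moves(
  rows=[0, 0, 0, 0, 0, 0, 0],
)

```text
time_s: 19.75
eef_pos: [572.9, 90.8, 250.7]
tool_rot: [-3.137, -0.167, 0.007]
wrist_force: [-0.2, -0.5, -0.4]
finger_gap: 0.108
grasp_force: 39.8
```

```bash
python3 -c "
from h import *
report(); goto(573.5,90.3,6.1-90)
p=get_image('wrist'); cv2.imwrite('pics/w10.png',p['pixels'])"
```

```text
t 19.75 pos [572.9, 90.8, 250.7] tool y dir deg -83.91 gap 0.108 gf 39.8 F [-0.2, -0.5, -0.4] q6 1.42
to (573.5,90.3,-83.9): turn z -0.0, then shift 0.5 0.5
```

View pics/w10.png

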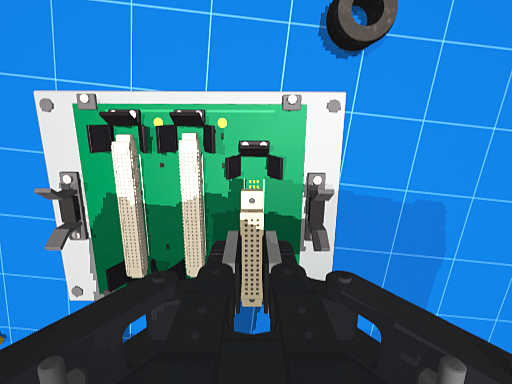

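The held short connector (252,250) sits over the short nest, guides at 233 and 274, and both long ones look seated. Lowering and releasing.

apply_moves(
  rows=[0, 0, 0, 0.5, 0.3, 40, 0, 0, 0, 0, 0, 0, 21.5, 0, 0, 0, 0, 0, 0, 0, 0, 0, 0, 0, 0, 0, 0, 0, 0, 0, 0, 0, 0, 0, 0.26],
)

```text
time_s: 20.42
eef_pos: [574.2, 90.1, 192.1]
tool_rot: [3.137, 0.166, 0.004]
wrist_force: [-0.1, 0.4, -0.3]
finger_gap: 0.26
grasp_force: 0.0
```

apply_moves(
  rows=[0, 0, 0, 0, 0, 0, 0.26, 0, 0, 0, 0, 0, 0, 0.26, 0, 0, 0, 0, 0, -30, 0.26, 0, 0, 0, 0, 0, -60, 0.3, 0, 0, 0, 0, 0, -30, 0.5],
)

```text
time_s: 21.05
eef_pos: [574.0, 90.3, 313.8]
tool_rot: [3.137, 0.166, 0.006]
wrist_force: [0.5, 0.2, -0.8]
finger_gap: 0.496
grasp_force: 0.0
```

```bash
python3 e.py ivory_short,ivory_long_a pics/w11.png; python3 -c "
from h import *
goto(483.5,-296,81.5+90)
goto(569,132,6.1)"
```

```text
t 21.05 pos [574.0, 90.3, 313.8] tool y dir deg -83.94 gap 0.496 gf 0.0 F [0.5, 0.2, -0.8] q6 1.42
R ivory_short [253. 192.] 0.57 ([572.0, 89.5999984741211], [12.1, 63.9], 5.8)
M ivory_short [256. 190.] 0.87 [571.   86.2]
R ivory_long_a [206. 180.] 0.83 ([566.7999877929688, 132.89999389648438], [15.8, 105.1], 5.7)
R ivory_long_a [154. 192.] 0.72 ([561.2000122070312, 176.5], [17.2, 105.4], 6.8)
M ivory_long_a [206. 189.] 0.8 [567.5 133.1]
M ivory_long_a [157. 192.] 0.74 [560.2 178.4]
to (483.5,-296.0,171.5): turn z -75.4, then shift -395.3 -32.1
to (569.0,132.0,6.1): turn z 90.0, then shift -42.0 0.2
```

All three are in their nests. On to the bar.

apply_moves(
  rows=[0, 0, -10, 0, 0, 0, 0.5, 0, 0, -10, 0, 0, 0, 0.5, 0, 0, -10, 0, 0, 0, 0.5, 0, 0, -10, 0, 0, 0, 0.5, 0, 0, -10, 0, 0, 0, 0.5],
)

```text
time_s: 21.92
eef_pos: [573.9, 90.2, 308.9]
tool_rot: [-2.767, -1.483, 0.004]
wrist_force: [0.2, -0.1, 0.0]
finger_gap: 0.498
grasp_force: 0.0
```

apply_moves(
  rows=[0, 0, -10, 0, 0, 0, 0.5, 0, 0, -10, 0, 0, 0, 0.5, 0, 0, -5.4, 0, 0, 0, 0.5, 0, 0, 0, -49, -4, 0, 0.5, 0, 0, 0, -49, -4, 0, 0.5],
)

```text
time_s: 22.55
eef_pos: [551.1, -6.3, 309.0]
tool_rot: [-2.378, -2.05, 0.003]
wrist_force: [-0.1, -1.0, 0.2]
finger_gap: 0.494
grasp_force: 0.0
```

apply_moves(
  rows=[0, 0, 0, -49, -4, 0, 0.5, 0, 0, 0, -49, -4, 0, 0.5, 0, 0, 0, -49, -4, 0, 0.5, 0, 0, 0, -49, -4, 0, 0.5, 0, 0, 0, -49, -4, 0, 0.5],
)

```text
time_s: 23.18
eef_pos: [494.6, -246.3, 309.2]
tool_rot: [-2.379, -2.048, 0.001]
wrist_force: [1.4, -0.3, 0.3]
finger_gap: 0.498
grasp_force: 0.0
```

apply_moves(
  rows=[0, 0, 0, -49, -4, 0, 0.5, 0, 0, 0, 0, 0, 0, 0.5, 0, 0, 0, 0, 0, 0, 0.5],
)

```text
time_s: 23.55
eef_pos: [484.0, -292.3, 309.5]
tool_rot: [-2.379, -2.048, 0.0]
wrist_force: [-0.5, 0.1, -0.3]
finger_gap: 0.503
grasp_force: 0.0
```

```bash
python3 e.py holddown_bar pics/w12.png; python3 - <<'E'
from h import *
d=np.load("pics/w3.png.npz")
p=get_image("wrist"); h=cv2.cvtColor(p["pixels"],cv2.COLOR_BGR2HSV)
red=((h[...,0]<8)|(h[...,0]>172))&(h[...,1]>150)&(h[...,2]>60)
print("red",rect(p,red,41))
E
```

```text
t 23.55 pos [484.0, -292.3, 309.5] tool y dir deg -8.56 gap 0.503 gf 0.0 F [-0.5, 0.1, -0.3] q6 -0.6
R holddown_bar [253. 190.] 0.62 ([485.29998779296875, -296.5], [19.9, 182.1], 82.1)
M holddown_bar [253. 196.] 0.62 [ 483.4 -299.2]
red ([485.20001220703125, -295.79998779296875], [17.4, 58.8], 82.1)
```

View pics/w12.png

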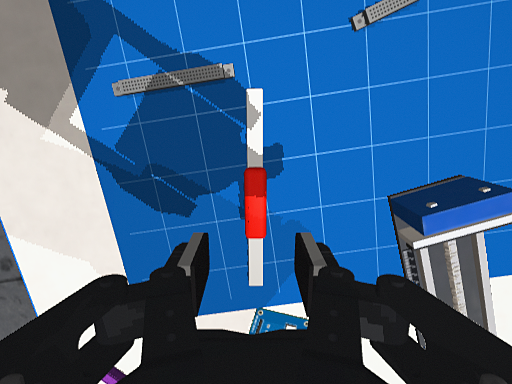

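The bar runs vertically at column 255, red grip at (256,203), centred between the fingers. The vise at (440,250) and the grey connectors are clear. Gripping the bar.

apply_moves(
  rows=[0, 0, -0.4, -3.4, 1.7, 20, 0.5, 0, 0, 0, 0, 0, 50, 0.5, 0, 0, 0, 0, 0, 44, 0.5, 0, 0, 0, 0, 0, 0, 0.5, 0, 0, 0, 0, 0, 0, 0],
  force=80,
)

```text
time_s: 24.38
eef_pos: [485.8, -296.3, 198.4]
tool_rot: [2.371, 2.057, 0.0]
wrist_force: [-0.1, -0.4, 0.0]
finger_gap: 0.301
grasp_force: 0.0
```

apply_moves(
  rows=[0, 0, 0, 0, 0, 0, 0, 0, 0, 0, 0, 0, 0, 0, 0, 0, 0, 0, 0, 0, 0, 0, 0, 0, 0, 0, 0, 0],
)

```text
time_s: 24.88
eef_pos: [485.6, -296.4, 199.0]
tool_rot: [2.37, 2.056, 0.001]
wrist_force: [-0.5, 2.3, 8.1]
finger_gap: 0.184
grasp_force: 79.8
```

apply_moves(
  rows=[0, 0, 0, 0, 0, -10, 0, 0, 0, 0, 0, 0, -30, 0, 0, 0, 0, 0, 0, -50, 0, 0, 0, 0, 0, 0, -30, 0, 0, 0, 0, 0, 0, 0, 0],
)

```text
time_s: 25.5
eef_pos: [485.2, -296.2, 319.5]
tool_rot: [2.369, 2.054, 0.001]
wrist_force: [-0.5, 0.5, -2.3]
finger_gap: 0.188
grasp_force: 78.6
```

```bash
python3 e.py holddown_bar pics/w13.png; python3 -c "
from h import *
goto(568.8,132,6.1)"
```

```text
t 25.5 pos [485.2, -296.2, 319.5] tool y dir deg -8.14 gap 0.188 gf 78.6 F [-0.5, 0.5, -2.3] q6 -0.61
R holddown_bar [250. 212.] 0.71 ([481.79998779296875, -322.5], [38.3, 269.9], 82.1)
M holddown_bar [250. 235.] 0.88 [ 477.  -347.4]
to (568.8,132.0,6.1): turn z -14.2, then shift 416.7 128.8
```

apply_moves(
  rows=[0, 0, -4.8, 0, 0, 0, 0, 0, 0, -4.7, 0, 0, 0, 0, 0, 0, -4.7, 0, 0, 0, 0, 0, 0, 0, 46.3, 14.3, 0, 0, 0, 0, 0, 46.3, 14.3, 0, 0],
)

```text
time_s: 26.28
eef_pos: [503.9, -200.3, 315.0]
tool_rot: [-2.101, -2.332, 0.0]
wrist_force: [-0.0, -0.6, -2.3]
finger_gap: 0.187
grasp_force: 78.6
```

apply_moves(
  rows=[0, 0, 0, 46.3, 14.3, 0, 0, 0, 0, 0, 46.3, 14.3, 0, 0, 0, 0, 0, 46.3, 14.3, 0, 0, 0, 0, 0, 46.3, 14.3, 0, 0, 0, 0, 0, 46.3, 14.3, 0, 0],
)

```text
time_s: 26.9
eef_pos: [550.7, 38.1, 315.2]
tool_rot: [-2.1, -2.334, 0.003]
wrist_force: [0.8, -0.7, -2.5]
finger_gap: 0.191
grasp_force: 78.6
```

apply_moves(
  rows=[0, 0, 0, 46.3, 14.3, 0, 0, 0, 0, 0, 46.3, 14.3, 0, 0, 0, 0, 0, 0, 0, 0, 0, 0, 0, 0, 0, 0, 30, 0, 0, 0, 0, 0, 0, 0, 0],
)

```text
time_s: 27.52
eef_pos: [568.8, 131.0, 284.0]
tool_rot: [-2.099, -2.331, 0.007]
wrist_force: [-0.4, 0.2, -0.9]
finger_gap: 0.191
grasp_force: 78.5
```

```bash
python3 - <<'E'
from h import *
report(); goto(568.9,132.1,6.1)
p=get_image('wrist'); cv2.imwrite('pics/w14.png',p['pixels'])
for k in ("frame","nest_long_a","nest_short"):
  for d in mark_of(p,k): print(k,np.round(d["position"]),round(d["confidence"],2),unproj(p,d["position"],12)[0].round(1))
q=get_image('side'); cv2.imwrite('pics/s14.png',q['pixels'])
# fork centres: local (0,+-85,30) expected pixels, wrist and side
R=Ro.from_euler("z",6.1,degrees=True).as_matrix()
for s in (-85,85):
  X=R@[0,s,0]+[568.9,132.1,42]; print(proj(p,X).round(0),proj(q,X).round(0))
a=p['pixels']; b=cv2.resize(q['pixels'][100:250,150:350],(683,512),interpolation=2)[:384*2]
cv2.imwrite('pics/c14.png',np.hstack([cv2.resize(a,(400,300)),cv2.resize(b,(400,300))]))
E
```

```text
t 27.52 pos [568.8, 131.0, 284.0] tool y dir deg 6.02 gap 0.191 gf 78.5 F [-0.4, 0.2, -0.9] q6 -0.08
to (568.9,132.1,6.1): turn z -0.1, then shift 1.1 0.2
frame [257. 194.] 0.82 [570.5 135.1]
frame [251. 148.] 0.63 [562.3 170.8]
nest_short [255. 197.] 0.44 [569.  132.2]
[[255. 311.]] [[249. 164.]]
[[255.  82.]] [[217. 149.]]
```

View pics/c14.png

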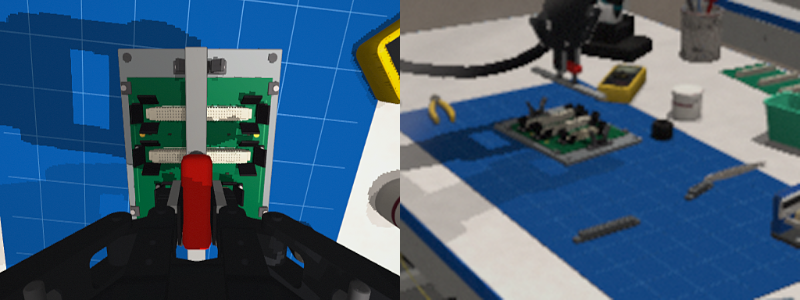

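The bar hangs over the middle of the frame, at column 197 against fork centre about 200 in the half-scale view. All three connectors lie flat below. Lowering in steps.

apply_moves(
  rows=[0, 0, 0, 1.1, 0.7, 20, 0, 0, 0, 0, 0, 0, 20, 0, 0, 0, 0, 0, 0, 14, 0, 0, 0, 0, 0, 0, 0, 0, 0, 0, 0, 0, 0, 0, 0],
)

```text
time_s: 28.4
eef_pos: [570.1, 132.8, 233.5]
tool_rot: [2.1, 2.335, 0.002]
wrist_force: [0.2, 0.3, -1.2]
finger_gap: 0.192
grasp_force: 78.7
```

```bash
python3 -c "
from h import *
report(); goto(569.3,132.1,6.1)"
```

```text
t 28.4 pos [570.1, 132.8, 233.5] tool y dir deg 6.05 gap 0.192 gf 78.7 F [0.2, 0.3, -1.2] q6 -0.08
to (569.3,132.1,6.1): turn z -0.0, then shift -0.6 -0.9
```

apply_moves(
  rows=[0, 0, 0, 0, -0.6, 5, 0, 0, 0, 0, 0, 0, 3, 0, 0, 0, 0, 0, 0, 2.5, 0, 0, 0, 0, 0, 0, 0, 0],
)

```text
time_s: 28.9
eef_pos: [569.2, 132.8, 222.0]
tool_rot: [-2.101, -2.335, 0.0]
wrist_force: [0.4, 0.6, -2.2]
finger_gap: 0.187
grasp_force: 78.7
```

```bash
python3 -c "
from h import *
report(); q=get_image('side'); cv2.imwrite('pics/s15.png',q['pixels'])"
```

```text
t 28.9 pos [569.2, 132.8, 222.0] tool y dir deg 6.05 gap 0.187 gf 78.7 F [0.4, 0.6, -2.2] q6 -0.08
```

apply_moves(
  rows=[0, 0, 0, 0, 0, 0.7, 0, 0, 0, 0, 0, 0, 0, 0],
)

```text
time_s: 29.2
eef_pos: [569.3, 132.8, 221.7]
tool_rot: [2.101, 2.335, 0.0]
wrist_force: [-0.2, -0.2, -2.1]
finger_gap: 0.191
grasp_force: 78.7
```

apply_moves(
  rows=[0, 0, 0, 0, 0, 0, 0.3, 0, 0, 0, 0, 0, 0, 0.4, 0, 0, 0, 0, 0, 0, 0.4, 0, 0, 0, 0, 0, 0, 0.4],
)

```text
time_s: 29.7
eef_pos: [569.3, 132.8, 221.6]
tool_rot: [2.101, 2.336, 0.0]
wrist_force: [0.1, 0.5, 0.3]
finger_gap: 0.401
grasp_force: 0.0
```

apply_moves(
  rows=[0, 0, 0, 0, 0, -20, 0.4, 0, 0, 0, 0, 0, -50, 0.4, 0, 0, 0, 0, 0, -50, 0.4, 0, 0, 0, 0, 0, -30, 0.4, 0, 0, 0, -40, 0, 0, 0.4],
)

```text
time_s: 30.32
eef_pos: [573.2, 94.2, 374.4]
tool_rot: [2.094, 2.336, 0.006]
wrist_force: [0.6, -0.8, -0.7]
finger_gap: 0.397
grasp_force: 0.0
```

```bash
python3 e.py holddown_bar,frame pics/w16.png; python3 - <<'E'
from h import *
q=get_image('side'); p=cv2.imread('pics/w16.png')
cv2.imwrite('pics/c16.png',np.hstack([cv2.resize(p,(400,300)),cv2.resize(q['pixels'][120:195,180:280],(400,300),interpolation=2)]))
E
```

```text
t 30.32 pos [573.2, 94.2, 374.4] tool y dir deg 6.25 gap 0.397 gf 0.0 F [0.6, -0.8, -0.7] q6 -0.15
R holddown_bar [249. 138.] 0.63 ([568.7000122070312, 130.1999969482422], [20.9, 194.7], -83.9)
M holddown_bar [245. 144.] 0.7 [564.3 127.4]
R frame [241. 122.] 0.76 ([568.9000244140625, 131.8000030517578], [154.7, 202.8], -84.1)
R frame [287. 149.] 0.35 ([623.2999877929688, 135.89999389648438], [28.1, 37.1], -83.8)
M frame [250. 140.] 0.82 [568.5 132.8]
```

View pics/c16.png

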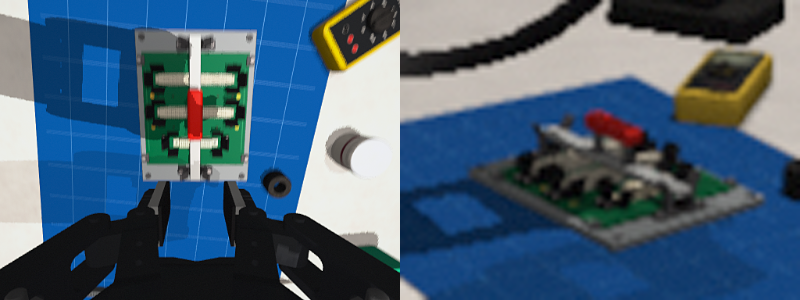

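The bar lies across all three connectors, centred at (568.7,130.2) against the frame's (568.9,131.8), with both ends in the forks. The gripper is clear, so I'm handing in.

```bash
python3 -c "
from plant import robot
print(robot.sign_off())"
```

```text
the job is handed in; nothing more can be done
None
```

The job is handed in at about 30 s: all three ivory connectors are in their matching nests, the hold-down bar lies across them in both forks, and I left the grey connectors where they were; I viewed 15 pictures, one over the limit of 14.

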